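# Switch the lid feeder to its other chute

### The arm

A 6-joint arm with a two-finger parallel gripper is mounted at the origin on the work surface. World frame = base frame: x ahead of the robot, y to its left, z up, the work surface at z = 0. Lengths are in mm, angles in rad, forces in N, time in s.
With the tool pointing down it reaches from about 275 to 750 mm from the base axis. Payload 10.2 kg.
Tool frame: the origin (TCP) lies between the finger pads; the fingertips stand 11 mm ahead of it and the grasp point (between the pads) lies 8 mm behind it; z points along the fingers, y is the line along which they close (so a half turn about z gives the same grasp; the last joint's range is limited). The gripper opens to 85 mm and grips with 20 to 120 N. Pads are 22 mm wide; open, the fingers measure 114 mm over their backs; the gripper's body (76 mm by 85 mm) begins 54 mm behind the grasp point. The pads swing forward as they close: fully open they stand 13 mm farther back than shut.
Start: joints at [1.031, 0.313, 1.498, -0, 1.331, -0.223], TCP at [163.565, 498.877, 242.294] pointing down, gripper open.
Joint ranges: [-2.94, 2.94], [-0.97, 2.17], [0.19, 2.56], [-1.23, 4.37], [0.02, 3.11], [-2.88, 2.88]. Speed limits (rad/s): [2.39, 2.39, 3.01, 3.14, 3.14, 3.14].

### API

Orientations are given as a unit quaternion [w, x, y, z].
In Python, from rig import sense, eyes, finish_job gives the robot as it stands.
- The arm moves only by the shell command python3 -m jog 'ROWS' [FORCE]. ROWS is JSON, a list of rows, each a list of 7 numbers: the shift along the tool's x, y, z in m, then the turn, a rotation vector about the tool's x, y, z in rad, then the finger opening in m, from 0 to 0.0854. In form: [[dx, dy, dz, rx, ry, rz, gripper], ...]. A call has 1 to 5 rows; each row shifts and turns the commanded pose from where the row before left it, along the tool's axes as they then stand; what a row does not reach is not made up. A row lasts 1/10 s, in which the tool goes at most 50 mm and 8.59 degrees, less where a joint would pass 70% of its speed; a pose out of reach is approached as far as the arm can. A call is refused whole if a number of a shift passes 0.05 or a number of a turn 0.15, either way. A call with a gripper value outside its range is refused whole. The fingers move at their own pace and stop on an object; FORCE is the grip in N (left out, the last holds). Time passes only in rows, so rows that do not move let the fingers close. It gives the time, the measured TCP pose, the force, the opening and the grip force at its end, in the units of the state.
- sense(): the state, without advancing time (a new reading comes with each control period).
- eyes.capture(name): name is "side" or "top" or "wrist"; returns the picture (480x640x3 uint8, red, green, blue); there is no depth.
- eyes.calibration(name): a dict with "fx", "fy", "cx", "cy" (pixels), "cam_to_world" (4x4, takes a point from camera to world coordinates); the wrist camera has in their place "mount" (4x4, takes a point from camera to tool coordinates, whose origin is the TCP and whose axes are the flange's). Camera axes: x right, y down, z forward; pixel columns grow to the right and rows downward; lengths in mm; the calibration is good to about 2 mm. A picture is of the moment at which its call begins: read the wrist's pose just before it. calibration takes no time and is no camera call.
- finish_job(): hands the job in; it is judged then, once.
The state is a dict: "time_s": time; "joints": joint angles; "dq": joint speeds; "tau": joint torques, N m; "eef_pos": TCP position; "ee_rot": TCP orientation; "force": force on the tool from outside, world axes, zero at the start; "wrist_torque": the same for the moment, N m; "grip_width": opening from 0.0 (shut) to 1.0 (fully open); "grip_force": force on a finger pad.
Only numpy, scipy, OpenCV 4.12 (cv2) and the standard library are available. Lean on these libraries where they do the work, as an engineer would, in place of code of your own. Each camera call takes 0.05 s, during which the arm holds its last target. There are 200 camera calls.

### The job

Switch the lid feeder over: press down the raised end of the hand bar with a fingertip, so that the seesaw gate rocks over its pivot onto its other stop, and then push the stop slide fully in, so that the three waiting lids roll down the other chute by themselves. Only press and push: grip and lift nothing, keep your fingers off the lids, and leave the jars, the loose lid and the tools where they are.

Things in the scene. Friction and masses are not known exactly. Their poses are not given: they have to be found in the camera images.
- feeder: the lid feeder: fixed steel and clear-plastic stand 560 mm wide (y), 345 mm tall, base plate 560 x 180 x 8 mm (x from -102 to 78). Origin: on the table straight under the gate's pivot; x runs from the hand-bar side to the back, y to its left, z up. Its plates and bearing reach to x = -20 mm; in front of them stand only the hand bar, two bumper posts (x = -80, y = +-100, 57 mm tall) and the slide
- magazine (a point): centre of the upright magazine's top mouth: 71 mm wide (y), 20 mm deep (x), from 163 to 341 mm above the table over the middle of the feeder; three lids stand in it on edge, one above the other
- pivot (a point): pivot of the seesaw gate, 95 mm above the table, axis along the feeder's x, straight under the magazine; the gate's plank is 144 mm long
- chute_left (a point): middle of the floor of the left (+y) chute, a channel 20 mm deep (x) that slopes down and outward from 76 mm up at y = 74 mm to 30 mm up at its closed end at y = 252 mm of the feeder
- chute_right (a point): the same for the right (-y) chute
- gate (a joint): angle of the seesaw gate and its hand bar, rad, from -0.3 (left, +y, end down against its stop: lids run to the left chute) to +0.3 (right end down: lids run to the right chute). A tumbler weight at the back makes it flip: released anywhere past the middle it falls on to that stop and stays. About 0.6 N on the raised end moves it
- pad_left (a point): centre of the top face of the rubber tread at the left (+y) end of the hand bar; the tread is 30 mm (x) by 44 mm (along the bar), 80 mm in front (-x) of the pivot and 140 mm to its left; about 148 mm above the table when raised, 65 mm when down; free space above it and in front of it
- pad_right (a point): the same for the tread at the right (-y) end of the hand bar
- slide (a joint): travel of the stop slide, m: 0 = out, its blade under the lowest lid holds all three; 0.026 = pushed fully in (towards the feeder's +x), its window lets all three lids drop on to the gate. Needs about 2 to 3 N, stays where it is left
- push_plate (a point): centre of the front face of the stop slide's upright black push plate, 44 mm wide (y), 44 mm tall, 5 mm thick, facing the feeder's -x, 103 mm in front of the magazine's middle when out; 179 mm above the table, its lower edge at 155 mm, its top edge at 199 mm; it moves along the feeder's +x when pushed
- lid1: a gold twist-off lid, disc 58 mm across and 11 mm thick, standing on edge in the magazine (lowest of three); origin at the disc's centre
- lid2: a gold twist-off lid, disc 58 mm across and 11 mm thick, standing on edge in the magazine (middle of three); origin at the disc's centre
- lid3: a gold twist-off lid, disc 58 mm across and 11 mm thick, standing on edge in the magazine (highest of three); origin at the disc's centre
- jar_a: a closed glass jar of olives with a gold lid, 72 mm across, 112 mm tall; bystander; origin at the centre of its underside
- jar_b: a closed glass jar of olives with a gold lid, 72 mm across, 112 mm tall; bystander; origin at the centre of its underside
- jar_c: a closed glass jar of olives with a gold lid, 72 mm across, 112 mm tall; bystander; origin at the centre of its underside
- jar_empty: an open empty glass jar, 72 mm across, 104 mm tall; bystander; origin at the centre of its underside
- wrench: a steel wrench lying on the table, 180 mm long, 8 mm thick; bystander; origin under its middle
- star_knob: a black five-lobed clamping knob, 56 mm across, 28 mm tall; bystander; origin at the centre of its underside
- lid_loose: a gold lid lying flat on the table, 58 mm across, 11 mm tall; bystander; origin at the centre of its underside

How it is judged:
By the outcome, as a careful person would: the job done as asked, in the order asked, and still so for the second after the job is handed in, with the robot touching nothing.
It also fails if it takes over 48 s, if anything falls off the work surface, if the arm or the gripper's body presses on something with over 40 N, if the wrist force passes 120 N, or if a joint passes its speed limit or range.

## Working session

There is one attempt and no reset: what is moved stays moved. The work goes in short steps, Python scripts to look and compute and a shell command to move; the robot and the scene stay as the last step left them, time stands still between calls to the robot, and variables do not carry over. Pictures are saved under pics/ and viewed, at most 10 in all, crops included, and the job is handed in when it is done.

```bash
mkdir -p pics
python3 - <<'E'
from rig import sense, eyes
import cv2,numpy as np
for n in("side","top"):
    cv2.imwrite(f"pics/{n}0.png",eyes.capture(n)[:,:,::-1]); c=eyes.calibration(n); print(n,c["fx"],c["cx"],c["cy"],np.round(c["cam_to_world"],3).tolist())
s=sense();print(s["time_s"],s["eef_pos"],s["ee_rot"],s["force"]); print(np.round(eyes.calibration("wrist")["mount"],3).tolist())
E
```

```text
side 596.2740776234156 313.9659629102485 236.91502090617408 [[0.928, -0.281, 0.245, 203.943], [-0.373, -0.705, 0.604, -839.545], [0.002, -0.652, -0.759, 1328.806], [0.0, 0.0, 0.0, 1.0]]
top 483.42476133285624 323.08503914251736 242.3008392954895 [[-0.029, -0.99, 0.14, 405.958], [-1.0, 0.03, 0.005, 39.395], [-0.009, -0.14, -0.99, 1297.17], [0.0, 0.0, 0.0, 1.0]]
0.1 [163.45475352 498.69008257 241.81739018] [-1.90338937e-04  1.57730085e-01  9.87482112e-01 -5.12055722e-04] [-0.03563192  0.03248235 -0.07910891]
[[-0.001, -0.958, -0.287, 73.019], [1.0, -0.001, -0.001, 0.181], [0.001, -0.287, 0.958, -130.843], [0.0, 0.0, 0.0, 1.0]]
```

View pics/side0.png

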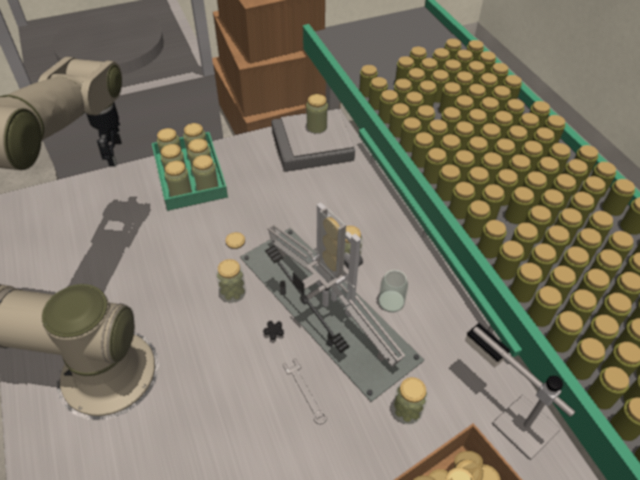

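View pics/top0.png

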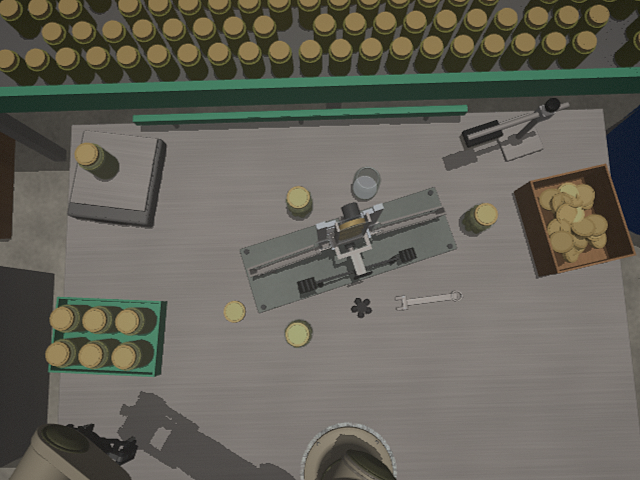

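The side view shows the feeder around (330,300). In the top view its base plate has corners near (241,250), (433,187), (456,247) and (262,312), with dark treads at (307,287) and (407,255). Next I'll get the frame from the plate's contour and zoom in.

```bash
cat > h.py <<'E'
import numpy as np,cv2
from rig import sense,eyes
def ray(n,u,v):
    c=eyes.calibration(n);T=np.array(c["cam_to_world"]);d=T[:3,:3]@[(u-c["cx"])/c["fx"],(v-c["cy"])/c["fy"],1];return T[:3,3],d
def plane(n,u,v,z):
    o,d=ray(n,u,v);return o+d*(z-o[2])/d[2]
def proj(n,p):
    c=eyes.calibration(n);q=np.linalg.inv(np.array(c["cam_to_world"]))@np.r_[p,1];return np.array([c["cx"]+c["fx"]*q[0]/q[2],c["cy"]+c["fy"]*q[1]/q[2]])
E
python3 - <<'E'
from h import *
im=cv2.imread("pics/top0.png");hsv=cv2.cvtColor(im,cv2.COLOR_BGR2HSV)
print(hsv[262,290],hsv[235,420],hsv[330,400])
ref=im[262,290].astype(int)
m=(np.abs(im.astype(int)-ref).max(2)<16).astype(np.uint8)*255
m[:, :230]=0;m[:170]=0;m[330:]=0;m[:,470:]=0
m=cv2.morphologyEx(m,cv2.MORPH_OPEN,np.ones((3,3)))
pts=cv2.findNonZero(m)
m2=cv2.morphologyEx(m,cv2.MORPH_CLOSE,np.ones((15,15)))
cs=max(cv2.findContours(m2,0,2)[0],key=cv2.contourArea)
w=np.array([plane("top",*p[0],8)[:2] for p in cs],np.float32)
r=cv2.minAreaRect(w);print(r)
for c in [(241,250),(433,187),(456,247),(262,312)]: print(plane("top",*c,8))
a=cv2.resize(im[170:325,230:470],None,fx=3.3,fy=3.3,interpolation=2);cv2.imwrite("pics/topc.png",a)
s=cv2.imread("pics/side0.png");cv2.imwrite("pics/sidec.png",cv2.resize(s[195:400,230:430],None,fx=2.9,fy=2.9,interpolation=2))
E
```

```text
[ 17  18 125] [ 45  15 103] [ 16  21 132]
((571.46875, -25.200347900390625), (657.01025390625, 431.6664733886719), 88.18309020996094)
[574.40667437 267.10155098   8.        ]
[ 732.05112447 -258.93872172    8.        ]
[ 565.09283033 -310.44217435    8.        ]
[407.58437664 212.40880925   8.        ]
```

View pics/topc.png

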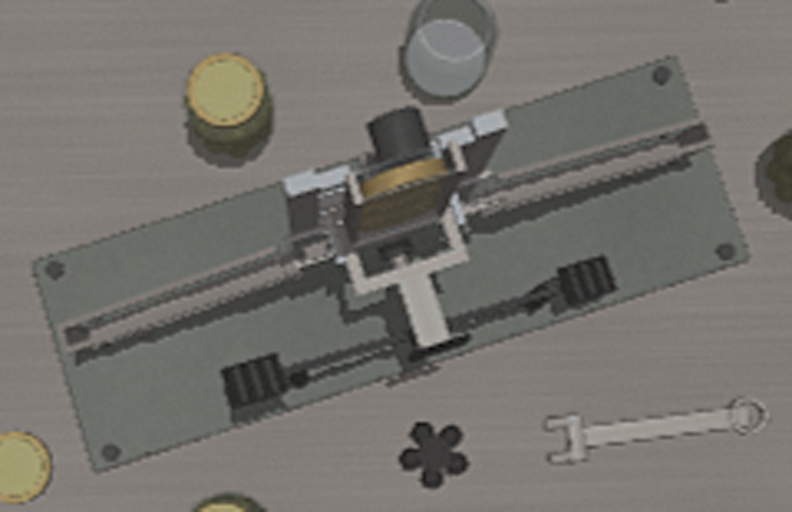

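View pics/sidec.png

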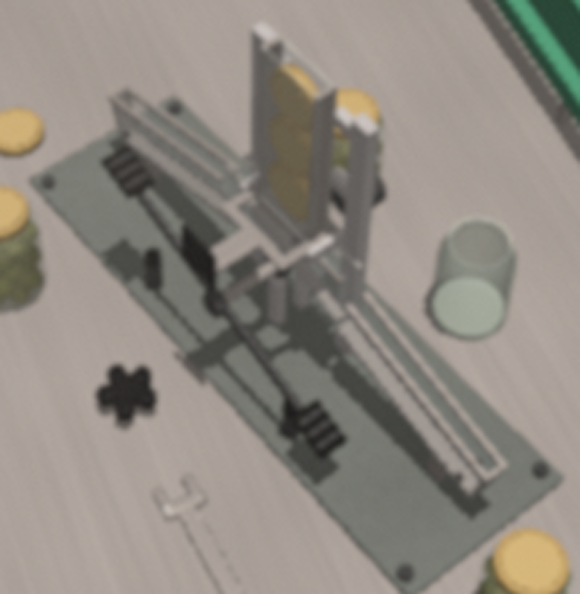

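In the top crop the plate corners are at (35,263), (676,57), (748,260) and (97,470), and the treads at (253,381) and (586,281). In the side crop the treads are at (128,170) and (322,430). I'll fit the frame, then triangulate the treads and push plate.

Run:
```python
from h import *
tc=lambda u,v:(u/3.3+230,v/3.3+170); sc=lambda u,v:(u/2.9+230,v/2.9+195)
C=np.array([plane("top",*tc(*c),8)[:2] for c in[(35,263),(676,57),(748,260),(97,470)]])
F=np.array([[78,280],[78,-280],[-102,-280],[-102,280]])
# rigid fit
Fc=F-F.mean(0);Cc=C-C.mean(0)
U,S,V=np.linalg.svd(Fc.T@Cc);R=(U@V).T;t=C.mean(0)-R@F.mean(0)
print("yaw",np.arctan2(R[1,0],R[0,0]),"origin",t,"resid",(F@R.T+t-C).round(1).tolist())
def tri(a,b):
    (o1,d1),(o2,d2)=ray("top",*tc(*a)),ray("side",*sc(*b))
    x=np.linalg.lstsq(np.c_[d1,-d2],o2-o1,rcond=None)[0];p=o1+d1*x[0];q=o2+d2*x[1];return (p+q)/2,np.linalg.norm(p-q)
for n,a,b in[("padL",(253,381),(128,170)),("padR",(586,281),(322,430))]:
    p,e=tri(a,b);print(n,p.round(1),e.round(1),"feeder",(R.T@(p[:2]-t)).round(1))
for n,f in dict(padL=(-80,140,148),padLdown=(-80,140,65),padR=(-80,-140,65),padRup=(-80,-140,148),plate=(-103,0,179),platetop=(-103,0,199),mouth=(0,0,341)).items():
    w=np.r_[R@np.array(f[:2])+t,f[2]];print(n,w.round(1),((proj("top",w)-[230,170])*3.3).round(),((proj("side",w)-[230,195])*2.9).round())
```

```text
yaw 0.28266711881100665 origin [579.8428073 -18.7420058] resid [[1.4, 3.7], [1.7, -1.9], [-0.2, -4.2], [-2.9, 2.4]]
padL [468.1  86.6 147.5] 3.0 feeder [-77.9 132.3]
padR [ 543.8 -171.1   62. ] 5.5 feeder [ -77.1 -136.3]
padL [464.   93.4 148. ] [244. 385.] [119. 166.]
padLdown [464.   93.4  65. ] [249. 390.] [124. 223.]
padR [ 542.1 -175.5   65. ] [593. 279.] [319. 434.]
padRup [ 542.1 -175.5  148. ] [612. 266.] [323. 380.]
plate [480.9 -47.5 179. ] [442. 353.] [193. 259.]
platetop [480.9 -47.5 199. ] [445. 351.] [193. 245.]
mouth [579.8 -18.7 341. ] [408. 173.] [296.  69.]
```

The left (+y) end is raised at about 148 mm, so I press the left tread at about (466, 90, 148). First I turn the tool square to the feeder with the fingers shut, then move over at height.

```bash
python3 -m jog '[[0,0,0,0,0,-0.15,0],[0,0,0,0,0,-0.15,0],[0,0,0,0,0,-0.15,0],[0,0,0,0,0,-0.15,0]]' 20
python3 -m jog '[[-0.0147,-0.0397,0,0,0,0,0],[-0.0147,-0.0397,0,0,0,0,0],[-0.0147,-0.0397,0,0,0,0,0],[-0.0147,-0.0397,0,0,0,0,0],[-0.0147,-0.0397,0,0,0,0,0]]'
python3 -m jog '[[-0.0147,-0.0397,0,0,0,0,0],[-0.0147,-0.0397,0,0,0,0,0],[-0.0147,-0.0397,0,0,0,0,0],[-0.0147,-0.0397,0,0,0,0,0],[-0.0147,-0.0397,0,0,0,0,0]]'
python3 -m jog '[[-0.0147,-0.0397,0,0,0,0,0],[-0.0147,-0.0397,0,0,0,0,0],[0,0,0,0,0,0,0]]'
python3 - <<'E'
from h import *
s=sense();im=eyes.capture("wrist")[:,:,::-1];cv2.imwrite("pics/w1.png",im)
print(s["eef_pos"],s["ee_rot"],s["force"],s["grip_width"],s["joints"])
E
```

```text
time_s: 0.5
eef_pos: [163.5, 498.7, 241.9]
ee_rot: [-0.0, -0.144, 0.99, -0.0]
force: [-0.5, -0.5, 0.5]
grip_width: 0.334
grip_force: 0.0
time_s: 1.0
eef_pos: [290.1, 327.3, 242.1]
ee_rot: [-0.0, -0.141, 0.99, -0.0]
force: [0.5, 0.2, 0.1]
grip_width: 0.002
grip_force: 0.0
time_s: 1.5
eef_pos: [416.3, 157.2, 242.2]
ee_rot: [-0.0, -0.141, 0.99, 0.0]
force: [0.2, 0.4, -0.2]
grip_width: 0.001
grip_force: 0.0
time_s: 1.8
eef_pos: [468.0, 87.4, 241.7]
ee_rot: [-0.0, -0.139, 0.99, -0.0]
force: [0.4, -0.1, -0.4]
grip_width: -0.001
grip_force: 0.0
[467.97267782  87.35946679 241.65488459] [-2.65783617e-04 -1.38881919e-01  9.90308860e-01 -3.22935423e-04] [ 0.38198792 -0.11712772 -0.36652889] -0.0010371741320044368 [-6.18529447e-02  2.05625176e-01  1.63889352e+00 -7.67561455e-04
  1.29746582e+00 -1.91110656e+00]
```

View pics/w1.png

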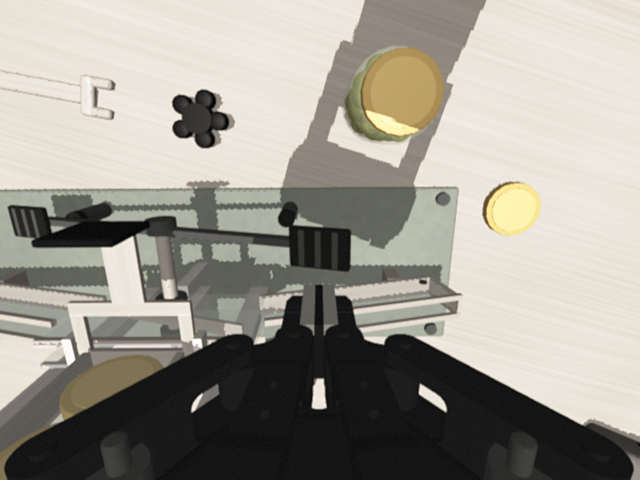

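The wrist view shows the left tread centred at (320,250), the push plate's top edge from about (33,244) to (131,244), and the shut fingers at (320,300).

Run:
```python
from h import *
from scipy.spatial.transform import Rotation as Ro
c=eyes.calibration("wrist");s=sense();w,x,y,z=s["ee_rot"]
R=Ro.from_quat([x,y,z,w]).as_matrix();T=np.eye(4);T[:3,:3]=R;T[:3,3]=s["eef_pos"];T=T@np.array(c["mount"])
def pl(u,v,z):
    d=T[:3,:3]@[(u-c["cx"])/c["fx"],(v-c["cy"])/c["fy"],1];o=T[:3,3];return o+d*(z-o[2])/d[2]
for n,p in dict(pad=(320,250,148),p1=(33,244,199),p2=(131,244,199),corner=(458,188,8)).items():
    q=pl(*p);print(n,q.round(1),"tool shift",(R.T@(q-s["eef_pos"])).round(1))
F=np.array([[np.cos(.2827),-np.sin(.2827)],[np.sin(.2827),np.cos(.2827)]]);print(F@[-102,280]+[579.8,-18.7])
```

```text
pad [468.4  90.6 148. ] tool shift [-2.1  0.9 93.7]
p1 [490.6 -60.4 199. ] tool shift [  18.3 -150.4   42.6]
p2 [476.4 -10.8 199. ] tool shift [ 18.3 -98.7  42.7]
corner [406.8 224.7   8. ] tool shift [ 19.8 146.7 233.8]
[403.74295428 221.7327695 ]
```

```bash
python3 -m jog '[[-0.001,0.001,0.035,0,0,0,0],[-0.001,0,0.035,0,0,0,0],[0,0,0.02,0,0,0,0],[0,0,0.01,0,0,0,0],[0,0,0.01,0,0,0,0]]'
python3 -m jog '[[0,0,0.01,0,0,0,0],[0,0,0.01,0,0,0,0],[0,0,0.01,0,0,0,0],[0,0,0.01,0,0,0,0],[0,0,0,0,0,0,0]]'
python3 - <<'E'
from h import *
t=eyes.capture("side")[:,:,::-1];cv2.imwrite("pics/s2.png",cv2.resize(t[195:400,230:430],None,fx=2.9,fy=2.9,interpolation=2)); print(sense()["eef_pos"])
E
```

```text
time_s: 2.35
eef_pos: [467.6, 92.9, 132.2]
ee_rot: [0.0, -0.142, 0.99, -0.0]
force: [-0.4, 1.2, 0.4]
grip_width: -0.001
grip_force: 0.5
time_s: 2.85
eef_pos: [467.1, 92.3, 91.1]
ee_rot: [-0.001, -0.141, 0.99, 0.0]
force: [-0.3, 0.0, 0.4]
grip_width: 0.006
grip_force: 0.0
[467.482351    92.23576683  91.78297196]
```

View pics/s2.png

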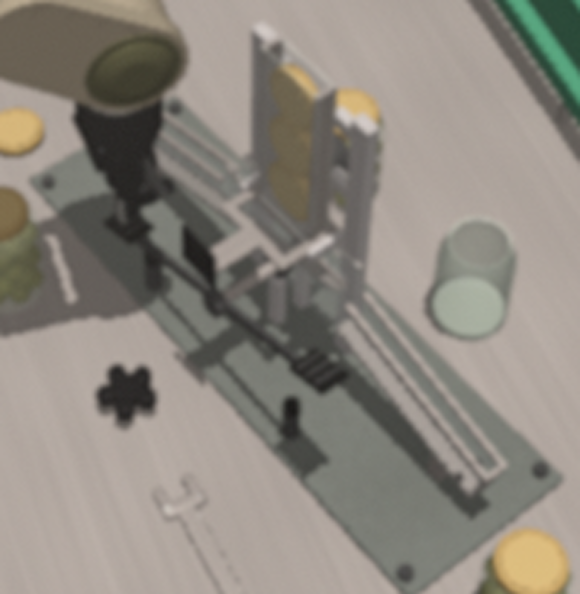

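The gate has flipped: the right tread at crop (320,368) is now raised, and the contact force is zero. I back off upward and go in front of the push plate.

```bash
python3 -m jog '[[0,0,-0.03,0,0,0,0],[0,0,-0.045,0,0,0,0],[0,0,-0.045,0,0,0,0],[0,0,-0.03,0,0,0,0],[0.03,0,0,0,0,0,0]]'
python3 -m jog '[[0.03,-0.035,0,0,0,0,0],[0,-0.035,0,0,0,0,0],[0,-0.035,0,0,0,0,0],[0,-0.032,0,0,0,0,0],[0,0,0,0,0,0,0]]'
python3 - <<'E'
from h import *
s=sense();im=eyes.capture("wrist")[:,:,::-1];cv2.imwrite("pics/w2.png",im)
print(s["eef_pos"],s["ee_rot"])
E
```

```text
time_s: 3.4
eef_pos: [441.7, 83.8, 246.6]
ee_rot: [0.005, -0.141, 0.99, -0.001]
force: [0.3, -0.6, -0.8]
grip_width: -0.0
grip_force: 0.0
time_s: 3.9
eef_pos: [449.1, -58.9, 242.6]
ee_rot: [0.0, -0.139, 0.99, -0.001]
force: [0.4, 0.2, 0.2]
grip_width: -0.0
grip_force: 0.0
[449.08326957 -58.91338259 242.61645458] [ 4.04204703e-04 -1.39366674e-01  9.90240608e-01 -5.51433792e-04]
```

View pics/w2.png

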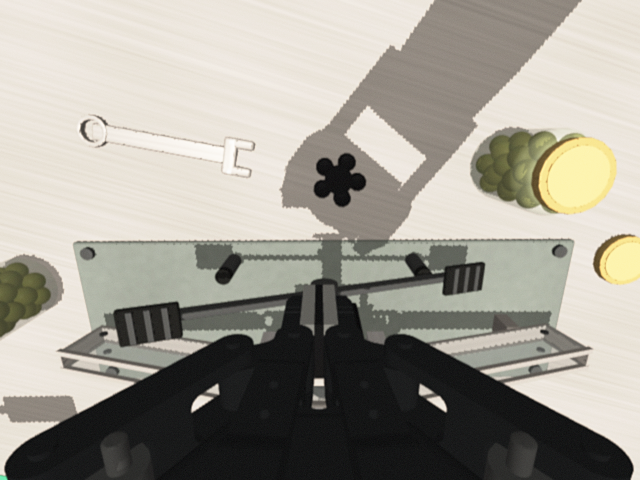

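The fingers are centred between the bumper posts (228 and 420), with the plate hidden behind them. I descend in front of the plate and push along -x of the tool.

```bash
python3 -m jog '[[0,0,0.032,0,0,0,0],[0,0,0.032,0,0,0,0],[-0.008,0,0,0,0,0,0],[-0.006,0,0,0,0,0,0],[0,0,0,0,0,0,0]]'
python3 -m jog '[[-0.006,0,0,0,0,0,0],[-0.006,0,0,0,0,0,0],[0,0,0,0,0,0,0]]'
python3 -m jog '[[-0.006,0,0,0,0,0,0],[-0.006,0,0,0,0,0,0],[0,0,0,0,0,0,0]]'
python3 -m jog '[[-0.004,0,0,0,0,0,0],[-0.004,0,0,0,0,0,0],[0,0,0,0,0,0,0]]'
```

```text
time_s: 4.45
eef_pos: [463.3, -51.8, 180.0]
ee_rot: [0.001, -0.142, 0.99, -0.001]
force: [-0.1, -0.1, 0.1]
grip_width: -0.001
grip_force: 0.0
time_s: 4.75
eef_pos: [474.1, -48.6, 178.7]
ee_rot: [0.0, -0.141, 0.99, -0.0]
force: [0.4, -0.7, -0.2]
grip_width: 0.002
grip_force: 0.0
time_s: 5.05
eef_pos: [485.5, -45.3, 178.3]
ee_rot: [0.0, -0.141, 0.99, 0.0]
force: [-0.3, 0.2, 0.8]
grip_width: 0.002
grip_force: 0.0
time_s: 5.35
eef_pos: [493.0, -43.1, 178.2]
ee_rot: [0.0, -0.141, 0.99, 0.0]
force: [0.4, -0.3, -1.2]
grip_width: -0.001
grip_force: 0.0
```

```bash
for i in 1 2; do :; done; python3 -m jog '[[-0.003,0,0,0,0,0,0]]'
python3 -m jog '[[-0.003,0,0,0,0,0,0]]'
python3 -m jog '[[-0.003,0,0,0,0,0,0]]'
python3 - <<'E'
from h import *
t=eyes.capture("side")[:,:,::-1];cv2.imwrite("pics/s3.png",cv2.resize(t[195:400,230:430],None,fx=2.9,fy=2.9,interpolation=2)); print(sense()["force"])
E
```

```text
time_s: 5.45
eef_pos: [495.3, -42.4, 178.3]
ee_rot: [-0.0, -0.141, 0.99, -0.0]
force: [-1.7, -1.2, -0.2]
grip_width: 0.002
grip_force: 1.1
time_s: 5.55
eef_pos: [498.3, -41.5, 178.2]
ee_rot: [-0.0, -0.141, 0.99, 0.0]
force: [-2.0, 0.0, -1.3]
grip_width: -0.005
grip_force: 1.1
time_s: 5.65
eef_pos: [499.1, -41.2, 178.2]
ee_rot: [-0.004, -0.141, 0.99, -0.0]
force: [-30.9, -10.3, 15.5]
grip_width: 0.0
grip_force: 16.4
[-18.56968634  -5.78756019   8.38745923]
```

View pics/s3.png

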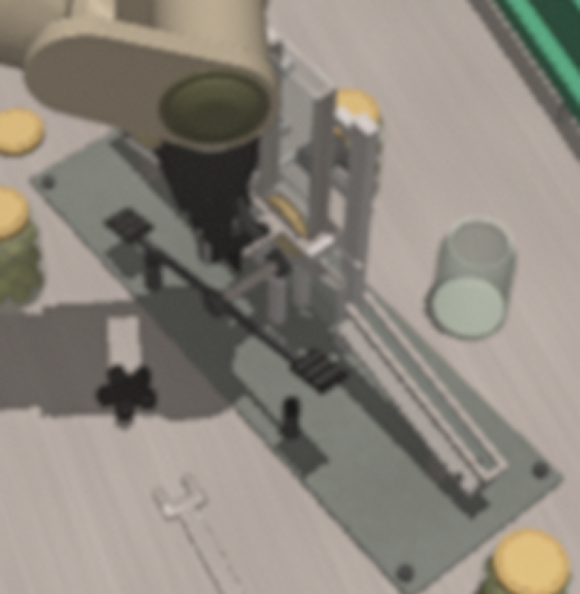

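The slide is on its end stop (31 N) and the lids are already dropping, with one left at (285,215). I back off at once, rise, and check.

```bash
python3 -m jog '[[0.01,0,0,0,0,0,0],[0.025,0,0,0,0,0,0],[0.04,0,0,0,0,0,0],[0.04,0,-0.02,0,0,0,0],[0.03,0,-0.04,0,0,0,0]]'
python3 -m jog '[[0.03,0.03,-0.04,0,0,0,0],[0.02,0.04,-0.03,0,0,0,0],[0,0.04,0,0,0,0,0],[0,0.04,0,0,0,0,0],[0,0.04,0,0,0,0,0]]'
python3 -m jog '[[0,0.03,0,0,0,0,0],[0,0,0,0,0,0,0],[0,0,0,0,0,0,0],[0,0,0,0,0,0,0],[0,0,0,0,0,0,0]]'
python3 - <<'E'
from h import *
a=cv2.resize(eyes.capture("side")[185:430,200:440,::-1],None,fx=1.7,fy=2.4*1.7/2.4,interpolation=2)
b=cv2.resize(eyes.capture("top")[165:345,225:475,::-1],None,fx=1.55,fy=1.55,interpolation=2)
h=max(a.shape[0],b.shape[0]);p=lambda i:cv2.copyMakeBorder(i,0,h-i.shape[0],0,0,0)
o=np.hstack([p(a),p(b)]);print(o.shape);cv2.imwrite("pics/end.png",o)
E
```

```text
time_s: 6.2
eef_pos: [359.4, -80.7, 237.2]
ee_rot: [-0.002, -0.141, 0.99, 0.002]
force: [0.9, -0.9, 1.1]
grip_width: 0.003
grip_force: 0.0
time_s: 6.7
eef_pos: [267.7, 83.2, 300.9]
ee_rot: [0.001, -0.14, 0.99, -0.0]
force: [1.0, 0.6, 0.8]
grip_width: 0.0
grip_force: 0.0
time_s: 7.2
eef_pos: [260.3, 110.1, 300.4]
ee_rot: [0.0, -0.14, 0.99, 0.0]
force: [-0.1, -0.8, -0.2]
grip_width: 0.003
grip_force: 0.0
(417, 796, 3)
```

View pics/end.png

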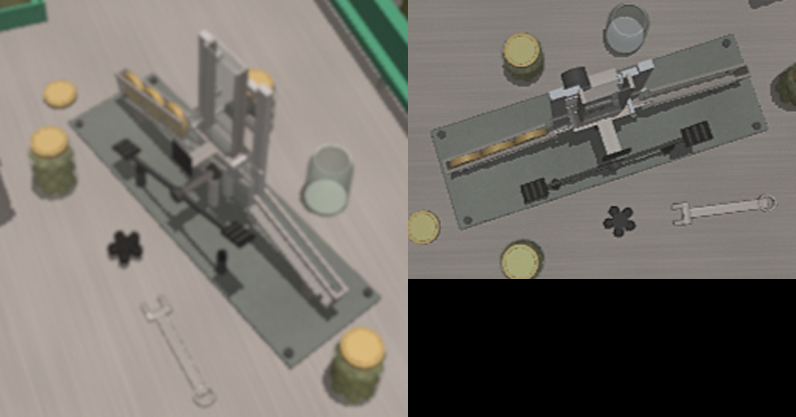

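All three lids lie in the left chute (top view, 455–545, 135–160). The magazine is empty, the gate is over, the bystanders are where they were, and the robot is clear.

```bash
python3 -c "
from rig import finish_job
print(finish_job())"
```

```text
the job is handed in; nothing more can be done
None
```

The job is handed in: I pressed the raised left tread and the gate flipped onto its left stop, then pushed the slide in to its end stop, and all three lids rolled into the left chute with nothing else moved.

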